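Put the bench's own jewellery tools back on their silhouettes

ROBOT

A 6-joint arm with a two-finger parallel gripper is mounted at the origin on the work surface. World frame = base frame: x ahead of the robot, y to its left, z up, the work surface at z = 0. Lengths are in m, angles in degrees, forces in N, time in s.
With the tool pointing down it reaches from about 0.375 to 0.9 m from the base axis. Payload 3.1 kg.
Tool frame: the origin (TCP) lies on the centre line of the jaws, within the pads' length; the fingertips stand 8 mm ahead of it and the grasp point (between the pads) lies 11 mm behind it; z points along the fingers, y is the line along which they close (so a half turn about z gives the same grasp; the last joint's range is limited). The gripper opens to 87 mm and grips with 3 to 60 N. Pads are 19 mm wide; open, the fingers measure 117 mm over their backs; the gripper's body (75 mm by 190 mm) begins 51 mm behind the grasp point.
Start: joints at [66.32, 30.224, 82.088, -0, 67.689, -10.227], TCP at [0.145, 0.608, 0.231] pointing down, gripper open.
Joint ranges: [-176.69, 176.69], [-43.24, 126.21], [12.49, 139.97], [-82, 262], [0, 151.66], [-163.58, 163.58]. Speed limits (degrees/s): [159.86, 159.86, 180, 180, 180, 180].

INTERFACE

Orientations are given as a 3x3 rotation matrix whose columns are the frame's x, y, z axes.
In Python, from rig import * gives the robot as it stands.
- The arm moves only by the tool step_arm, never from a script. Its argument "targets" is a list of rows, each a list of 5 numbers: the opening, from -1 (shut) to 1 (fully open), then the shift along the world's x, y, z normalised to -1 to 1, where 1 is 0.25 m, then the turn about the world's z normalised to -1 to 1, where 1 is 180 degrees. In form: [[fingers, x, y, z, turn], ...]. A call has 1 to 20 rows; each row is the pose to reach, as a shift and turn from the pose commanded when the call began, turning the shorter way round; what a row does not reach only later rows make up. A row lasts 1/10 s, in which the tool goes at most 50 mm and 8.59 degrees, less where a joint would pass 70% of its speed; a pose out of reach is approached as far as the arm can. A call with a number of a shift or a turn outside -1 to 1 is refused whole. A call with a gripper value outside its range is refused whole. The fingers move at their own pace and stop on an object; the grip force is fixed at half the most. Time passes only in rows, so rows that repeat a pose let the fingers close. It gives the time, the measured TCP pose, the force, the opening and the grip force at its end, in the units of the state.
- read_state(): the state, without advancing time (a new reading comes with each control period).
- capture(name): name is "scene" or "top"; returns a dict with "color" (420x560x3 uint8, red, green, blue), "mtx" (3x3 intrinsics, pixels), "k1" (the pictures are not rectified: a ray, as slopes to the right and down, at radius r is drawn at 1 + k1 r^2 times it, then the intrinsics apply), "pose" (4x4, takes a point from camera to world coordinates). Camera axes: x right, y down, z forward; pixel columns grow to the right and rows downward; lengths in m; the calibration is good to about 2 mm. A picture is of the moment at which its call begins. There is no depth.
- hand_in(): hands the job in; it is judged then, once.
The state is a dict: "time_s": time; "joint_positions": joint angles; "qvel": joint speeds; "tau": joint torques, N m; "position": TCP position; "tcp_rot": TCP orientation; "force": force on the tool from outside, world axes, zero at the start; "moment": the same for the moment, N m; "opening": opening from 0.0 (shut) to 1.0 (fully open); "grasp_force": force on a finger pad.
Only numpy, scipy, OpenCV 4.12 (cv2) and the standard library are available. Lean on these libraries where they do the work, as an engineer would, in place of code of your own. Each camera call takes 0.05 s, during which the arm holds its last target. There are 200 camera calls.

TASK

Tidy the jeweller's bench: put the four blue-handled tools back in the wooden tool tray, each lying flat on its own yellow silhouette and pointing the same way as it. Leave the red-handled pliers and cutters where they lie: they belong to the neighbouring bench.

Things in the scene. Friction and masses are not known exactly. Their poses are not given: they have to be found in the camera images.
- blue_pliers: mm: flat-nose pliers, closed, lying flat: steel head, straight square jaws, two bowed blue handles. Origin: underside, below the pivot. x to the jaw tips (42 ahead; handles end 90 behind), z up. Grip at the pivot: flat steel sides 18 apart (y), from 15 behind to 13 ahead, 11 high. Handles 48 over both, 11 thick. 90 g.
- blue_cutters: mm: side cutters, closed, lying flat: short pointed arrowhead steel jaws, two bowed blue handles. Origin: underside, below the pivot. x to the tip (27 ahead; handles end 90 behind), z up. Grip at the pivot: flat steel sides 18 apart (y), from 15 behind to 9 ahead, 11 high. Jaws 26 wide, handles 48 over both, 11 thick. 85 g.
- blue_burnisher: mm: burnisher lying flat: blue octagonal handle 17 across flats, 82 long, brass ferrule, thin round steel blade; 130 overall. Origin: underside of the handle, 62 from its butt, 20 from its ferrule end. x to the blade tip (65 ahead), z up. Grip at the origin across the handle: flat upright sides 17 apart (y), handle 17 high. 50 g.
- blue_clamp: mm: hand ring clamp lying flat: two blue plastic halves bound by a steel band, dark leather-capped jaws at one end, a light wooden wedge out of the other. Origin: underside, below the band's middle. x to the jaws (56 ahead; wedge ends 75 behind), z up. Grip at the band: 25 wide (y), 14 long (x), 16 high; halves 23 wide there and at the jaws, 31 at the wedge. 60 g.
- red_pliers: mm: flat-nose pliers, closed, lying flat: steel head, straight square jaws, two bowed red handles. The neighbour's: leave it. Origin: underside, below the pivot. x to the jaw tips (42 ahead; handles end 90 behind), z up. Grip at the pivot: flat steel sides 18 apart (y), from 15 behind to 13 ahead, 11 high. Handles 48 over both, 11 thick. 90 g.
- red_cutters: mm: side cutters, closed, lying flat: short pointed arrowhead steel jaws, two bowed red handles. The neighbour's: leave it. Origin: underside, below the pivot. x to the tip (27 ahead; handles end 90 behind), z up. Grip at the pivot: flat steel sides 18 apart (y), from 15 behind to 9 ahead, 11 high. Jaws 26 wide, handles 48 over both, 11 thick. 85 g.
- place_pliers: mm: fixed black foam insert, 150 (x) by 67 (y), with the yellow silhouette of the flat-nose pliers; four lie side by side, shuffled, in a fixed wooden tray, foam and frame 20 above the bench. Origin: on the foam's top, middle of its handle-end edge. x along the silhouette to the working end, z up. Put the flat-nose pliers with origin at x = 100, y = 0, z = 0 here, its x along this x.
- place_cutters: mm: fixed black foam insert, 150 (x) by 67 (y), with the yellow silhouette of the side cutters; four lie side by side, shuffled, in a fixed wooden tray, foam and frame 20 above the bench. Origin: on the foam's top, middle of its handle-end edge. x along the silhouette to the working end, z up. Put the side cutters with origin at x = 100, y = 0, z = 0 here, its x along this x.
- place_burnisher: mm: fixed black foam insert, 150 (x) by 67 (y), with the yellow silhouette of the burnisher; four lie side by side, shuffled, in a fixed wooden tray, foam and frame 20 above the bench. Origin: on the foam's top, middle of its handle-end edge. x along the silhouette to the working end, z up. Put the burnisher with origin at x = 80, y = 0, z = 0 here, its x along this x.
- place_clamp: mm: fixed black foam insert, 150 (x) by 67 (y), with the yellow silhouette of the ring clamp; four lie side by side, shuffled, in a fixed wooden tray, foam and frame 20 above the bench. Origin: on the foam's top, middle of its handle-end edge. x along the silhouette to the working end, z up. Put the ring clamp with origin at x = 85, y = 0, z = 0 here, its x along this x.
Mind the look-alikes: they are no part of the job. Leave any green look-alike of the blue_clamp alone.

How it is judged (in metres and radians):
At the end, for the whole second after the job is handed in: Each blue tool lies flat (0.15 rad, 4 mm of the foam top) on its own silhouette: origin within 12 mm along and across of the matching point, length within 0.21 rad and pointing the same way; at rest. Red tools at rest within 15 mm of their starts (x of blue_pliers in the frame of place_pliers between 0.088 and 0.112 m and y of blue_pliers in the frame of place_pliers between -0.012 and 0.012 m and z of blue_pliers in the frame of place_pliers between -0.004 and 0.004 m and angle between the x axis of blue_pliers and the x axis of place_pliers, either way round below 0.21 rad and x of place_pliers in the frame of blue_pliers below 0 m and angle between each of blue_pliers, blue_cutters, blue_burnisher, blue_clamp's own z axis and vertical below 0.15 rad and linear speed of each of blue_pliers, blue_cutters, blue_burnisher, blue_clamp, red_pliers, red_cutters below 0.02 m/s and angular speed of each of blue_pliers, blue_cutters, blue_burnisher, blue_clamp below 0.2 rad/s and x of blue_cutters in the frame of place_cutters between 0.088 and 0.112 m and y of blue_cutters in the frame of place_cutters between -0.012 and 0.012 m and z of blue_cutters in the frame of place_cutters between -0.004 and 0.004 m and angle between the x axis of blue_cutters and the x axis of place_cutters, either way round below 0.21 rad and x of place_cutters in the frame of blue_cutters below 0 m and x of blue_burnisher in the frame of place_burnisher between 0.068 and 0.092 m and y of blue_burnisher in the frame of place_burnisher between -0.012 and 0.012 m and z of blue_burnisher in the frame of place_burnisher between -0.004 and 0.004 m and angle between the x axis of blue_burnisher and the x axis of place_burnisher, either way round below 0.21 rad and x of place_burnisher in the frame of blue_burnisher below 0 m and x of blue_clamp in the frame of place_clamp between 0.073 and 0.097 m and y of blue_clamp in the frame of place_clamp between -0.012 and 0.012 m and z of blue_clamp in the frame of place_clamp between -0.004 and 0.004 m and angle between the x axis of blue_clamp and the x axis of place_clamp, either way round below 0.21 rad and x of place_clamp in the frame of blue_clamp below 0 m and distance of each of red_pliers, red_cutters from where it was at the start of the episode below 0.015 m); the robot touches nothing.
It fails at once if the red-handled pliers were moved by 15 mm or more (distance of red_pliers from where it was at the start of the episode above 0.015 m).
It fails at once if the red-handled cutters were moved by 15 mm or more (distance of red_cutters from where it was at the start of the episode above 0.015 m).
It also fails if it takes over 99 s, if anything falls off the work surface, if the arm or the gripper's body presses on something with over 40 N, if the wrist force passes 120 N, or if a joint passes its speed limit or range.

## Working session

There is one attempt and no reset: what is moved stays moved. The work goes in short steps, Python scripts to look and compute and a tool call to move; the robot and the scene stay as the last step left them, time stands still between calls to the robot, and variables do not carry over. Pictures are saved under pics/ and viewed, at most 14 in all, crops included, and the job is handed in when it is done.

Besides the shell and the picture viewer there is one more tool, called after "Emit:" as name([rows], argument=value, ...), one row to a line, values as JSON. step_arm: Moves the arm, as the interface text tells. Scaled input: -1 to 1 covers 0.25 m each way for a shift and 180 degrees each way for a turn. Its arguments: {"type":"object","properties":{"targets":{"type":"array","items":{"type":"array","items":{"type":"number"}}}},"required":["targets"]}

```bash
ls; mkdir -p pics
python3 - <<'E'
from rig import *
import cv2
for n in("top","scene"):
    c=capture(n); cv2.imwrite(f"pics/{n}0.png",c["color"][:,:,::-1]); print(n,c["mtx"].tolist(),c["k1"],c["pose"].round(4).tolist())
    import numpy as np; np.savez(f"{n}0.npz",**c)
s=read_state(); print(s)
E
```

```text
pics
top [[505.86298293047446, 0.0, 280.763092917404], [0.0, 505.86298293047446, 210.08844487744338], [0.0, 0.0, 1.0]] -0.10412682118890286 [[0.0204, -0.9886, 0.1494, 0.3347], [-0.9997, -0.0224, -0.0118, 0.0972], [0.0151, -0.1491, -0.9887, 1.2165], [0.0, 0.0, 0.0, 1.0]]
scene [[452.0382779278061, 0.0, 271.26341152785983], [0.0, 452.0382779278061, 210.3327292516878], [0.0, 0.0, 1.0]] -0.10698148591245116 [[-0.509, 0.5658, -0.6487, 1.2482], [0.8608, 0.3315, -0.3862, 0.5296], [-0.0035, -0.7549, -0.6558, 0.8019], [0.0, 0.0, 0.0, 1.0]]
{'time_s': 0.1, 'joint_positions': array([ 6.63201314e+01,  3.02736814e+01,  8.21491630e+01,  5.36147147e-04,
        6.76897212e+01, -1.02272452e+01]), 'qvel': array([-0.02956381, -0.11427949, -0.14795919, -0.00046366,  0.0994033 ,
        0.00868114]), 'tau': array([-1.25912406e-04, -4.40987206e+01, -1.77150500e+01,  6.34612190e-02,
        5.33189694e-02, -4.10324139e-05]), 'position': array([0.14510549, 0.60725828, 0.22966837]), 'tcp_rot': array([[-9.72561648e-01,  2.32643946e-01, -7.96978269e-04],
       [ 2.32645037e-01,  9.72560056e-01, -1.79574682e-03],
       [ 3.57339603e-04, -1.93188752e-03, -9.99998070e-01]]), 'force': array([-0.17182488, -0.3731119 ,  0.32329902]), 'moment': array([ 0.02023949, -0.04270709, -0.09993425]), 'grasp_force': 0.0, 'opening': 0.9987134797368824}
```

View pics/top0.png

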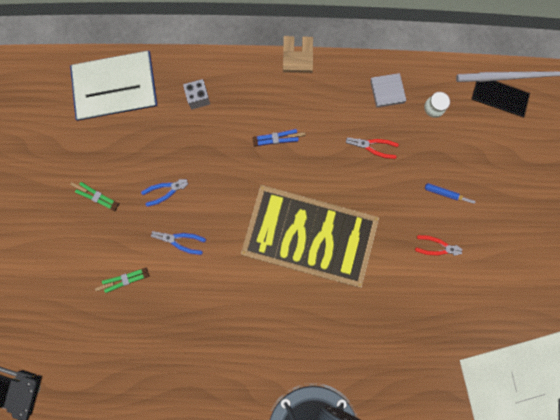

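View pics/scene0.png

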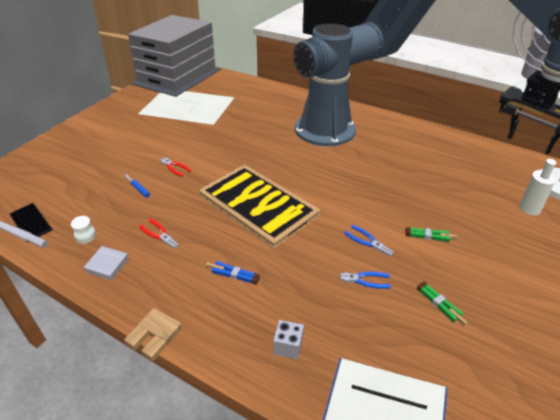

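The top view shows the blue clamp at (278,138), blue cutters at (165,190), blue pliers at (180,242), blue burnisher at (448,194) and the tray at (310,235). The red tools are at (372,148) and (440,246), and two green clamps lie on the left. Next I'll zoom in on the tray and the tools.

```bash
cat > h.py <<'E'
import numpy as np, cv2
def und(c,px):
    px=np.atleast_2d(px).astype(float); K=c["mtx"]; d=np.array([c["k1"],0,0,0,0.])
    d=np.array([float(c["k1"]),0,0,0,0])
    return cv2.undistortPoints(px.reshape(-1,1,2),K,d,None,None,None).reshape(-1,2)
def cast(c,px,z):
    n=und(c,px); P=c["pose"]; r=np.c_[n,np.ones(len(n))]@P[:3,:3].T
    o=P[:3,3]; return o+r*((z-o[2])/r[:,2])[:,None]
def proj(c,X):
    P=c["pose"]; q=(np.atleast_2d(X)-P[:3,3])@P[:3,:3]; n=q[:,:2]/q[:,2:]
    n=n*(1+c["k1"]*(n**2).sum(1,keepdims=True)); K=c["mtx"]
    return n@K[:2,:2].T+K[:2,2]
def axis(p):
    m=p.mean(0); u,s,v=np.linalg.svd(p-m,full_matrices=False); return m,v[0]
E
python3 - <<'E'
from h import *
c=dict(np.load("top0.npz")); im=np.ascontiguousarray(c["color"][:,:,::-1])
a=cv2.resize(im[180:290,235:385],None,fx=5,fy=5,interpolation=2)
cv2.imwrite("pics/z1.png",a)
b=cv2.resize(im[120:265,135:325],None,fx=4,fy=4,interpolation=2); cv2.imwrite("pics/z2.png",b)
hsv=cv2.cvtColor(im,cv2.COLOR_BGR2HSV)
def comps(m,z,amin=40):
    n,l,st,ce=cv2.connectedComponentsWithStats(m.astype(np.uint8))
    for i in range(1,n):
        if st[i,4]<amin: continue
        p=np.argwhere(l==i)[:,::-1]; w=cast(c,p,z)[:,:2]; m_,v=axis(w); t=(w-m_)@v; s=(w-m_)@[-v[1],v[0]]
        print(i,st[i],ce[i].round(1),"c",(m_*1000).round(1),"ang",np.degrees(np.arctan2(v[1],v[0])).round(1),"t",(t.min()*1e3).round(),(t.max()*1e3).round(),"s",(s.min()*1e3).round(),(s.max()*1e3).round())
H,S,V=[hsv[...,i].astype(int) for i in range(3)]
print("yellow");comps((abs(H-30)<6)&(S>180)&(V>120),.02)
print("blue");comps((abs(H-111)<14)&(S>130)&(V>60),.006)
print("red");comps(((H<5)|(H>175))&(S>190)&(V>120),.006)
print("foam");comps((V<60)&(np.indices(V.shape)[0]>185)&(np.indices(V.shape)[0]<290)&(abs(np.indices(V.shape)[1]-310)<75),.02)
E
```

```text
yellow
blue
1 [278 130  19   6  53] [286.8 132.5] c [712.9  71.5] ang -75.4 t -22.0 23.0 s -4.0 4.0
2 [258 135  15  10 118] [264.5 139.5] c [693.6 126.4] ang 103.2 t -18.0 18.0 s -12.0 11.0
3 [279 138  19   4  59] [288.  139.5] c [694.9  68.3] ang -83.8 t -23.0 23.0 s -4.0 4.0
4 [142 183  29  11  88] [155.4 187.2] c [567.4 390.1] ang 108.8 t -37.0 35.0 s -6.0 6.0
5 [426 184  33  15 198] [441.6 191.1] c [ 574.1 -314.2] ang 73.2 t -42.0 42.0 s -7.0 8.0
6 [146 190  29  16  95] [160.4 198.5] c [539.5 376.1] ang 119.1 t -38.0 37.0 s -6.0 5.0
7 [174 234  31   8  95] [189.9 236.3] c [449.1 299.8] ang -97.6 t -38.0 35.0 s -6.0 6.0
8 [172 242  30  12  92] [186.3 248.8] c [418.8 307. ] ang 72.2 t -36.0 38.0 s -6.0 5.0
red
1 [370 139  28   8  77] [384.1 141.6] c [ 696.3 -171.6] ang -98.5 t -36.0 33.0 s -6.0 5.0
3 [371 150  25   9  72] [383.3 154.6] c [ 662.7 -169.2] ang -102.3 t -32.0 30.0 s -6.0 5.0
4 [418 236  29   9  77] [431.1 238.8] c [ 455.3 -284.7] ang -102.6 t -33.0 39.0 s -6.0 5.0
5 [415 248  31   7  88] [429.6 251.9] c [ 423.4 -280.3] ang 84.6 t -38.0 36.0 s -6.0 5.0
foam
```

View pics/z1.png

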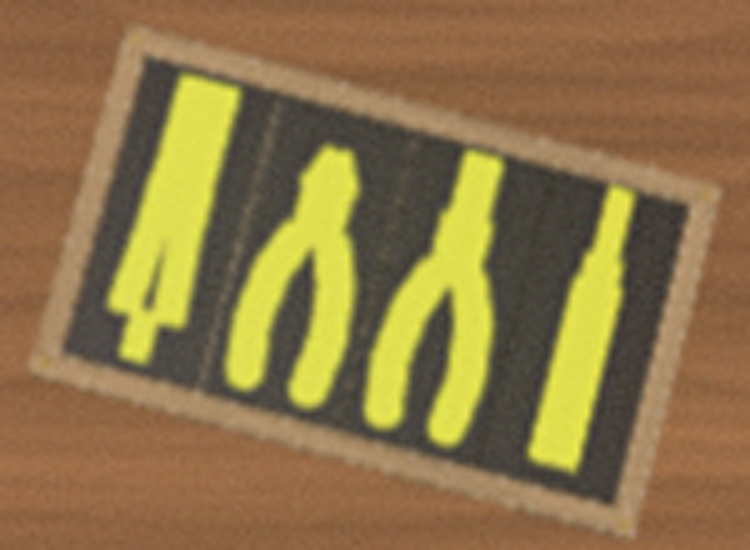

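View pics/z2.png

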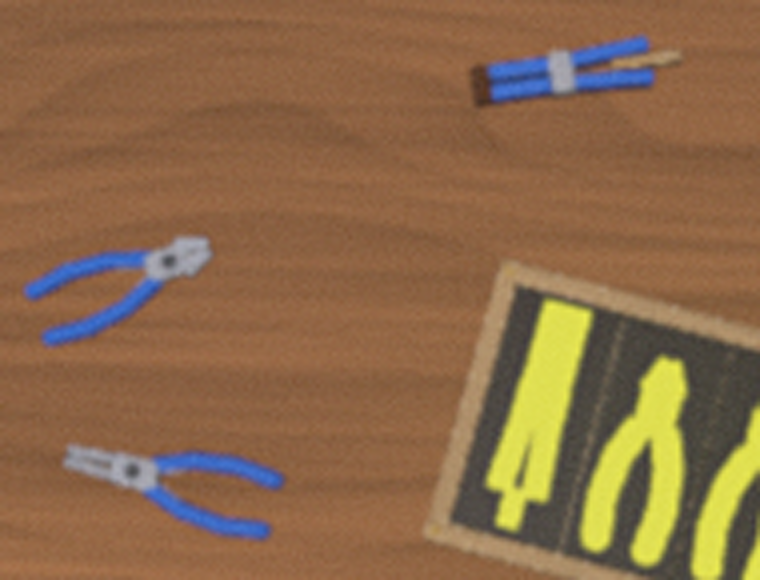

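The tray order from left to right is clamp, cutters, pliers, burnisher, all with the working end at the top of the picture (+x). In the crop the cutters' pivot is at about px (177,185.5), the pliers' pivot at (168,237.5), and the clamp's band at (275.5,138), with its jaws on the left.

Run:
```python
from h import *
c=dict(np.load("top0.npz")); d=dict(np.load("scene0.npz"))
def hs(c): return [x.astype(int) for x in cv2.split(cv2.cvtColor(c["color"],cv2.COLOR_RGB2HSV))]
H,S,V=hs(c); print("yel",H[222,271],S[222,271],V[222,271],"foam",H[210,283],S[210,283],V[210,283])
def foam(c,roi):
    H,S,V=hs(c); m=np.zeros(V.shape,np.uint8); x0,y0,x1,y1=roi
    t=((V<100)&(S<140))|((abs(H-31)<7)&(S>120)&(V>140)); m[y0:y1,x0:x1]=t[y0:y1,x0:x1]
    m=cv2.morphologyEx(m,cv2.MORPH_OPEN,np.ones((3,3)));m=cv2.morphologyEx(m,cv2.MORPH_CLOSE,np.ones((5,5)))
    k=max(cv2.findContours(m,0,1)[0],key=cv2.contourArea)
    w=cast(c,k[:,0],.02)[:,:2].astype(np.float32)*1000
    r=cv2.minAreaRect(w); return r
for cc,roi in((c,(240,183,382,290)),(d,(195,160,325,245))):
    r=foam(cc,roi); print("foam",np.round(r[0],1),np.round(r[1],1),r[2])
# yellow per silhouette axes
m=((abs(H-31)<7)&(S>120)&(V>140)).astype(np.uint8); m[:183]=0;m[290:]=0;m[:,:240]=0;m[:,382:]=0
n,l,st,ce=cv2.connectedComponentsWithStats(m)
for i in range(1,n):
    if st[i,4]>60:
        w=cast(c,np.argwhere(l==i)[:,::-1],.02)[:,:2]*1e3; mm,v=axis(w); v=v*np.sign(v[0]); t=(w-mm)@v;print("sil",mm.round(1),np.degrees(np.arctan2(v[1],v[0])).round(1),t.min().round(),t.max().round())
# blue/scene handle centroids
H,S,V=hs(d);m=((abs(H-111)<14)&(S>130)&(V>60)).astype(np.uint8)
n,l,st,ce=cv2.connectedComponentsWithStats(m)
for i in range(1,n):
    if st[i,4]>30:
        w=cast(d,np.argwhere(l==i)[:,::-1],.006)[:,:2]*1e3; mm,v=axis(w);print("scene blue",ce[i].round(),st[i,4],mm.round(1),np.degrees(np.arctan2(v[1],v[0])).round(1))
# steel in top: gray
H,S,V=hs(c)
for n,(x0,y0,x1,y1),z in(("cut",(160,175,192,200),.009),("pli",(146,228,184,250),.009),("band",(266,126,284,150),.016)):
    p=np.argwhere((S<75)&(V>90)); p=p[(p[:,0]>y0)&(p[:,0]<y1)&(p[:,1]>x0)&(p[:,1]<x1)][:,::-1]
    w=cast(c,p,z)[:,:2]*1e3; mm,v=axis(w); t=(w-mm)@v; print(n,len(p),p.mean(0).round(1),mm.round(1),np.degrees(np.arctan2(v[1],v[0])).round(1),t.min().round(),t.max().round())
for n,p,z in(("cut",(177,185.5),.011),("pli",(168,237.4),.011),("clamp",(275.4,138),.016)): print(n,(cast(c,p,z)[0,:2]*1e3).round(1))
```

```text
yel 30 164 222 foam 21 43 77
foam [456.4  11.7] [268.1 147.8] 75.76921844482422
foam [454.7  13.2] [267.1 145.6] 75.73318481445312
sil [485.6 109.5] -14.4 -73.0 67.0
sil [453.5  47.4] -14.2 -56.0 67.0
sil [442.  -19.7] -14.6 -62.0 79.0
sil [428.8 -86.5] -14.4 -61.0 77.0
scene blue [140. 188.] 108 [ 567.8 -316.1] -107.7
scene blue [363. 232.] 69 [414.2 304.7] 75.1
scene blue [358. 239.] 90 [446.8 304.8] 83.5
scene blue [223. 269.] 154 [699.7  69.7] 103.1
scene blue [245. 275.] 141 [688.9 124.9] 93.4
scene blue [373. 274.] 104 [535.2 379.9] 116.9
scene blue [373. 284.] 127 [564.8 390.7] 108.6
cut 181 [176.5 185.3] [572.6 338. ] -64.6 -45.0 28.0
pli 217 [165.3 236.9] [445.8 358.5] -102.4 -36.0 47.0
band 89 [275.4 137.5] [696.2  99.6] 165.0 -21.0 21.0
cut [571.7 336.3]
pli [444.6 351.5]
clamp [695.   99.6]
```

Emit:
step_arm([
  [0,1,-0.672,-0.4,-0.298],
  [0,1,-0.672,-0.4,-0.298],
  [0,1,-0.672,-0.4,-0.298],
  [0,1,-0.672,-0.4,-0.298],
  [0,1,-0.672,-0.4,-0.298],
  [0,1,-0.672,-0.4,-0.298],
  [0,1,-0.672,-0.4,-0.298],
  [0,1,-0.672,-0.4,-0.298],
])

```text
time_s: 0.9
position: [0.3969, 0.438, 0.1292]
tcp_rot: [[-0.386, 0.923, -0.002], [0.923, 0.386, -0.001], [-0.001, -0.002, -1.0]]
force: [-0.3, -0.1, -0.1]
opening: 0.504
grasp_force: 0.0
```

Emit:
step_arm([
  [0,0.702,-0.404,-0.324,0],
  [0,0.702,-0.404,-0.324,0],
  [0,0.702,-0.404,-0.324,0],
  [0,0.702,-0.404,-0.324,0],
  [0,0.702,-0.404,-0.324,0],
  [0,0.702,-0.404,-0.324,0],
  [0,0.702,-0.404,-0.4,0],
  [0,0.702,-0.404,-0.45,0],
  [0,0.702,-0.404,-0.476,0],
  [0,0.702,-0.404,-0.476,0],
  [-1,0.702,-0.404,-0.476,0],
  [-1,0.702,-0.404,-0.476,0],
  [-1,0.702,-0.404,-0.476,0],
  [-1,0.702,-0.404,-0.476,0],
  [-1,0.702,-0.404,-0.476,0],
  [-1,0.702,-0.404,-0.476,0],
])

```text
time_s: 2.5
position: [0.5714, 0.3393, 0.0123]
tcp_rot: [[-0.389, 0.921, 0.001], [0.921, 0.389, 0.001], [0.001, 0.002, -1.0]]
force: [-0.1, 1.0, 3.7]
opening: 0.222
grasp_force: 45.4
```

Emit:
step_arm([
  [-1,0,0,0.15,0],
  [-1,0,0,0.32,0],
  [-1,0,0,0.32,0],
  [-1,-0.34,-0.95,0.32,0.294],
  [-1,-0.34,-0.95,0.32,0.294],
  [-1,-0.34,-0.95,0.32,0.294],
  [-1,-0.34,-0.95,0.32,0.294],
  [-1,-0.34,-0.95,0.32,0.294],
  [-1,-0.34,-0.95,0.32,0.294],
  [-1,-0.34,-0.95,0.32,0.294],
  [-1,-0.34,-0.95,0.32,0.294],
  [-1,-0.34,-0.95,0.32,0.294],
])

```text
time_s: 3.7
position: [0.4856, 0.1013, 0.0911]
tcp_rot: [[-0.969, 0.246, -0.001], [0.246, 0.969, -0.0], [0.001, -0.0, -1.0]]
force: [0.3, 0.4, -0.8]
opening: 0.225
grasp_force: 45.5
```

Run:
```python
from rig import *
import cv2
c=capture("scene"); cv2.imwrite("pics/s1.png",c["color"][:,:,::-1])
s=read_state();print(s["position"],s["tcp_rot"][:,1],s["opening"],s["grasp_force"])
```

```text
[0.48574714 0.1015013  0.09120943] [ 2.45397286e-01  9.69422573e-01 -2.19107833e-04] 0.22504122468988386 45.53336139768362
```

View pics/s1.png

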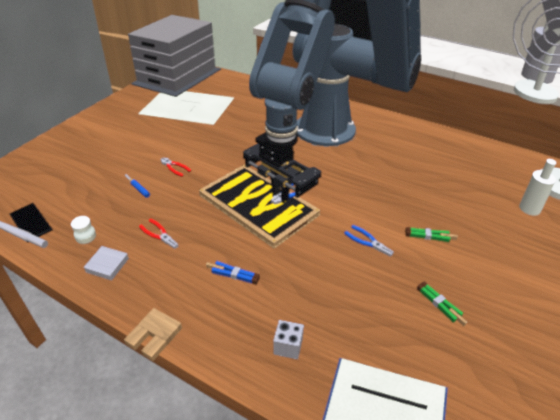

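The cutters are in the jaws at about (285,195), above the tray. I'll lower them next.

Emit:
step_arm([
  [-1,0,-0.249,-0.12,0],
  [-1,0,-0.249,-0.12,0],
  [-1,0,-0.249,-0.18,0],
  [-1,0,-0.249,-0.21,0],
  [-1,0,-0.249,-0.225,0],
  [-1,0,-0.249,-0.234,0],
  [-1,0,-0.249,-0.236,0],
  [-1,0,-0.249,-0.236,0],
  [-0.1,0,-0.249,-0.236,0],
  [-0.1,0,-0.249,-0.236,0],
  [-0.1,0,-0.249,-0.236,0],
  [-0.1,0,-0.249,-0.236,0],
  [-0.1,0,-0.249,-0.236,0],
  [-0.1,0,-0.249,-0.1,0],
  [-0.1,0,-0.249,0.03,0],
  [-0.1,0,-0.249,0.03,0],
])

```text
time_s: 5.35
position: [0.4884, 0.0388, 0.1022]
tcp_rot: [[-0.97, 0.245, 0.007], [0.245, 0.97, -0.001], [-0.007, 0.001, -1.0]]
force: [1.3, -0.3, -0.2]
opening: 0.448
grasp_force: 0.0
```

Emit:
step_arm([
  [0,-0.164,1,0,0.509],
  [0,-0.164,1,0,0.509],
  [0,-0.164,1,0,0.509],
  [0,-0.164,1,0,0.509],
  [0,-0.164,1,0,0.509],
  [0,-0.164,1,0,0.509],
  [0,-0.164,1,0,0.509],
  [0,-0.164,1,0,0.509],
  [0,-0.164,1,0,0.509],
  [0,-0.164,1,0,0.509],
  [0,-0.164,1,0,0.509],
  [0,-0.164,1,0,0.509],
])

```text
time_s: 6.55
position: [0.4444, 0.2889, 0.0983]
tcp_rot: [[-0.218, -0.976, -0.001], [-0.976, 0.218, -0.0], [0.001, 0.001, -1.0]]
force: [0.1, -0.1, -0.5]
opening: 0.502
grasp_force: 0.0
```

Run:
```python
from rig import *
import cv2
c=capture("top"); cv2.imwrite("pics/t1.png",cv2.resize(c["color"][175:295,130:400,::-1],None,fx=2.9,fy=2.9,interpolation=2))
```

```text
(no output)
```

View pics/t1.png

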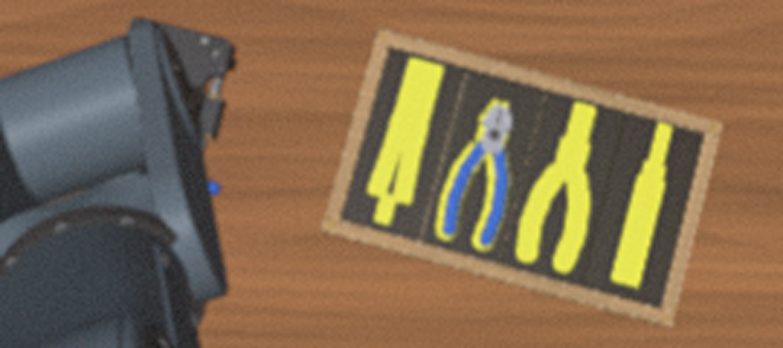

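The cutters lie on their silhouette at (490,170) in the crop, pointing the right way and off by only a few mm. Next, the pliers.

Emit:
step_arm([
  [0,0,0.245,-0.2,0],
  [0,0,0.245,-0.2,0],
  [0,0,0.245,-0.2,0],
  [0,0,0.245,-0.27,0],
  [0,0,0.245,-0.32,0],
  [0,0,0.245,-0.35,0],
  [0,0,0.245,-0.35,0],
  [-1,0,0.245,-0.35,0],
  [-1,0,0.245,-0.35,0],
  [-1,0,0.245,-0.35,0],
  [-1,0,0.245,-0.35,0],
  [-1,0,0.245,-0.35,0],
  [-1,0,0.245,-0.35,0],
  [-1,0,0.245,-0.15,0],
  [-1,0,0.245,0,0],
  [-1,0,0.245,0,0],
])

```text
time_s: 8.2
position: [0.4482, 0.3523, 0.1033]
tcp_rot: [[-0.217, -0.976, 0.009], [-0.976, 0.217, 0.005], [-0.007, -0.008, -1.0]]
force: [0.2, 1.1, -1.3]
opening: 0.255
grasp_force: 28.0
```

Emit:
step_arm([
  [-1,0.106,-1,0,-0.509],
  [-1,0.106,-1,0,-0.509],
  [-1,0.106,-1,0,-0.509],
  [-1,0.106,-1,0,-0.509],
  [-1,0.106,-1,0,-0.509],
  [-1,0.106,-1,0,-0.509],
  [-1,0.106,-1,0,-0.509],
  [-1,0.106,-1,0,-0.509],
  [-1,0.106,-1,0,-0.509],
  [-1,0.106,-1,0,-0.509],
  [-1,0.106,-1,0,-0.509],
  [-1,0.106,-1,0,-0.509],
  [-1,0.106,-1,0,-0.509],
])

```text
time_s: 9.5
position: [0.4711, 0.1004, 0.0986]
tcp_rot: [[-0.97, 0.243, -0.001], [0.243, 0.97, 0.0], [0.001, -0.0, -1.0]]
force: [0.1, 0.1, -0.3]
opening: 0.259
grasp_force: 28.0
```

Run:
```python
from rig import *
import cv2
c=capture("scene"); cv2.imwrite("pics/s2.png",cv2.resize(c["color"][120:270,180:380,::-1],None,fx=4,fy=4,interpolation=2))
s=read_state();print(s["position"],s["tcp_rot"][:,1],s["opening"],s["grasp_force"])
```

```text
[0.47114268 0.10038164 0.09867711] [ 2.43066567e-01  9.70009605e-01 -9.73504573e-05] 0.2560695829208149 27.975979149341583
```

View pics/s2.png

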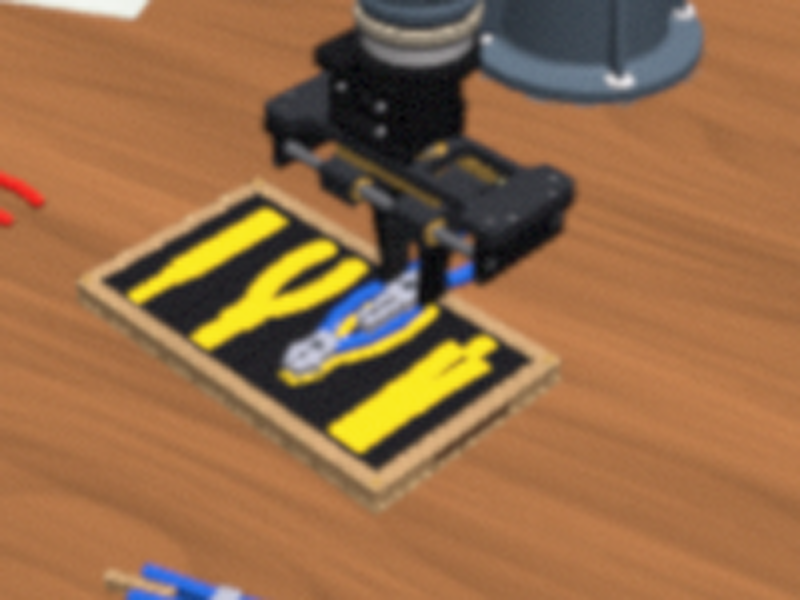

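The pliers are held level at (395,295) in the crop, with their jaws ahead and above the cutters. I'll place them now.

Emit:
step_arm([
  [-1,0,-0.507,0,0],
  [-1,0,-0.507,0,0],
  [-1,0,-0.507,0,0],
  [-1,0,-0.507,-0.15,0],
  [-1,0,-0.507,-0.21,0],
  [-1,0,-0.507,-0.24,0],
  [-1,0,-0.507,-0.26,0],
  [-1,0,-0.507,-0.268,0],
  [-1,0,-0.507,-0.268,0],
  [-0.1,0,-0.507,-0.268,0],
  [-0.1,0,-0.507,-0.268,0],
  [-0.1,0,-0.507,-0.268,0],
  [-0.1,0,-0.507,-0.268,0],
  [-0.1,0,-0.507,-0.268,0],
  [-0.1,0,-0.507,-0.15,0],
  [-0.1,0,-0.507,0,0],
  [-0.1,0,-0.507,0,0],
])

```text
time_s: 11.25
position: [0.4739, -0.0271, 0.1024]
tcp_rot: [[-0.97, 0.245, 0.008], [0.245, 0.97, -0.002], [-0.008, -0.0, -1.0]]
force: [0.7, -0.1, -0.8]
opening: 0.451
grasp_force: 0.0
```

Emit:
step_arm([
  [0,0.384,-1,0,-0.514],
  [0,0.384,-1,0,-0.514],
  [0,0.384,-1,0,-0.514],
  [0,0.384,-1,0,-0.514],
  [0,0.384,-1,0,-0.514],
  [0,0.384,-1,0,-0.514],
  [0,0.384,-1,0,-0.514],
  [0,0.384,-1,0,-0.514],
  [0,0.384,-1,0,-0.514],
  [0,0.384,-1,0,-0.514],
  [0,0.384,-1,0,-0.514],
  [0,0.384,-1,0,-0.514],
])

```text
time_s: 12.45
position: [0.5669, -0.2761, 0.0981]
tcp_rot: [[0.287, 0.958, -0.001], [0.958, -0.287, 0.001], [0.0, -0.001, -1.0]]
force: [-1.0, -0.8, 0.4]
opening: 0.501
grasp_force: 0.0
```

Run:
```python
from rig import *
import cv2
c=capture("top"); cv2.imwrite("pics/t2.png",cv2.resize(c["color"][175:295,230:500,::-1],None,fx=2.9,fy=2.9,interpolation=2))
```

```text
(no output)
```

View pics/t2.png

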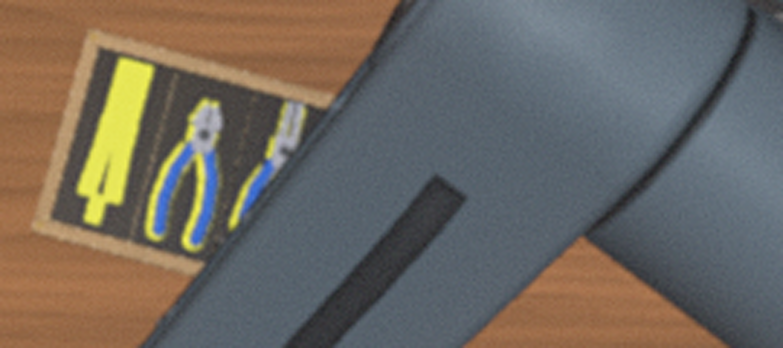

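The pliers look right at (280,150), partly hidden by the arm. Next I'll pick up the burnisher.

Emit:
step_arm([
  [0,0,-0.223,-0.2,0],
  [0,0,-0.223,-0.2,0],
  [0,0,-0.223,-0.2,0],
  [0,0,-0.223,-0.27,0],
  [0,0,-0.223,-0.32,0],
  [0,0,-0.223,-0.345,0],
  [0,0,-0.223,-0.345,0],
  [-1,0,-0.223,-0.345,0],
  [-1,0,-0.223,-0.345,0],
  [-1,0,-0.223,-0.345,0],
  [-1,0,-0.223,-0.345,0],
  [-1,0,-0.223,-0.345,0],
  [-1,0,-0.223,-0.345,0],
  [-1,0,-0.223,-0.15,0],
  [-1,0,-0.223,0,0],
  [-1,0,-0.223,0,0],
])

```text
time_s: 14.1
position: [0.5707, -0.3348, 0.1045]
tcp_rot: [[0.287, 0.958, 0.009], [0.958, -0.287, -0.007], [-0.005, 0.011, -1.0]]
force: [0.3, -1.5, -0.0]
opening: 0.191
grasp_force: 30.0
```

Emit:
step_arm([
  [-1,-0.524,0.982,0,0.514],
  [-1,-0.524,0.982,0,0.514],
  [-1,-0.524,0.982,0,0.514],
  [-1,-0.524,0.982,0,0.514],
  [-1,-0.524,0.982,0,0.514],
  [-1,-0.524,0.982,0,0.514],
  [-1,-0.524,0.982,0,0.514],
  [-1,-0.524,0.982,0,0.514],
  [-1,-0.524,0.982,0,0.514],
  [-1,-0.524,0.982,0,0.514],
  [-1,-0.524,0.982,0,0.514],
  [-1,-0.524,0.982,0,0.514],
  [-1,-0.524,0.982,-0.15,0.514],
  [-1,-0.524,0.982,-0.22,0.514],
  [-1,-0.524,0.982,-0.25,0.514],
  [-1,-0.524,0.982,-0.26,0.514],
  [-1,-0.524,0.982,-0.263,0.514],
  [-1,-0.524,0.982,-0.263,0.514],
  [-0.1,-0.524,0.982,-0.263,0.514],
  [-0.1,-0.524,0.982,-0.263,0.514],
])

```text
time_s: 16.1
position: [0.4368, -0.0868, 0.0339]
tcp_rot: [[-0.97, 0.245, 0.001], [0.245, 0.97, -0.001], [-0.002, -0.0, -1.0]]
force: [-0.1, 0.4, -0.2]
opening: 0.29
grasp_force: 0.0
```

Emit:
step_arm([
  [-0.1,0,0,0,0],
  [-0.1,0,0,0,0],
  [-0.1,0,0,0,0],
  [-0.1,0,0,0.12,0],
  [-0.1,0,0,0.263,0],
  [-0.1,0,0,0.263,0],
])

```text
time_s: 16.7
position: [0.4385, -0.0876, 0.102]
tcp_rot: [[-0.97, 0.245, 0.007], [0.245, 0.97, -0.003], [-0.007, -0.001, -1.0]]
force: [0.5, -0.5, 0.5]
opening: 0.448
grasp_force: 0.0
```

Emit:
step_arm([
  [0.2,1,0.744,0,-0.363],
  [0.2,1,0.744,0,-0.363],
  [0.2,1,0.744,0,-0.363],
  [0.2,1,0.744,0,-0.363],
  [0.2,1,0.744,0,-0.363],
  [0.2,1,0.744,0,-0.363],
  [0.2,1,0.744,0,-0.363],
  [0.2,1,0.744,0,-0.363],
  [0.2,1,0.744,0,-0.363],
  [0.2,1,0.744,0,-0.363],
])

```text
time_s: 17.7
position: [0.6853, 0.0992, 0.0978]
tcp_rot: [[-0.185, 0.983, -0.003], [0.983, 0.185, -0.0], [0.0, -0.002, -1.0]]
force: [-1.6, -0.8, 0.4]
opening: 0.601
grasp_force: 0.0
```

Emit:
step_arm([
  [0.2,0.036,0,-0.2,0],
  [0.2,0.036,0,-0.2,0],
  [0.2,0.036,0,-0.27,0],
  [0.2,0.036,0,-0.32,0],
  [0.2,0.036,0,-0.345,0],
  [0.2,0.036,0,-0.345,0],
  [-1,0.036,0,-0.345,0],
  [-1,0.036,0,-0.345,0],
  [-1,0.036,0,-0.345,0],
  [-1,0.036,0,-0.345,0],
  [-1,0.036,0,-0.345,0],
  [-1,0.036,0,-0.345,0],
  [-1,0.036,0,-0.345,0],
  [-1,0.036,0,-0.15,0],
  [-1,0.036,0,0,0],
  [-1,0.036,0,0,0],
])

```text
time_s: 19.3
position: [0.6997, 0.0994, 0.105]
tcp_rot: [[-0.182, 0.983, 0.012], [0.983, 0.182, -0.0], [-0.002, 0.011, -1.0]]
force: [0.6, 0.6, 0.5]
opening: 0.284
grasp_force: 30.0
```

Emit:
step_arm([
  [-1,-0.818,0.03,0,-0.637],
  [-1,-0.818,0.03,0,-0.637],
  [-1,-0.818,0.03,0,-0.637],
  [-1,-0.818,0.03,0,-0.637],
  [-1,-0.818,0.03,0,-0.637],
  [-1,-0.818,0.03,0,-0.637],
  [-1,-0.818,0.03,0,-0.637],
  [-1,-0.818,0.03,0,-0.637],
  [-1,-0.818,0.03,0,-0.637],
  [-1,-0.818,0.03,0,-0.637],
  [-1,-0.818,0.03,0,-0.637],
  [-1,-0.818,0.03,0,-0.637],
  [-1,-0.818,0.03,0,-0.637],
  [-1,-0.818,0.03,0,-0.637],
  [-1,-0.818,0.03,0,-0.637],
  [-1,-0.818,0.03,0,-0.637],
])

```text
time_s: 20.9
position: [0.4904, 0.1068, 0.0986]
tcp_rot: [[0.97, -0.244, -0.001], [-0.244, -0.97, -0.0], [-0.001, 0.0, -1.0]]
force: [-0.1, 0.4, -1.1]
opening: 0.282
grasp_force: 30.0
```

Emit:
step_arm([
  [-1,0,0,-0.15,0],
  [-1,0,0,-0.22,0],
  [-1,0,0,-0.25,0],
  [-1,0,0,-0.26,0],
  [-1,0,0,-0.263,0],
  [-1,0,0,-0.263,0],
  [0,0,0,-0.263,0],
  [0,0,0,-0.263,0],
  [0,0,0,-0.263,0],
  [0,0,0,-0.263,0],
  [0,0,0,-0.263,0],
  [0,0,0,-0.15,0],
  [0,0,0,0,0],
  [0,0,0,0,0],
])

```text
time_s: 22.3
position: [0.4938, 0.1069, 0.1026]
tcp_rot: [[0.97, -0.245, 0.008], [-0.245, -0.97, -0.0], [0.008, -0.002, -1.0]]
force: [1.3, -0.5, 0.8]
opening: 0.504
grasp_force: 0.0
```

Emit:
step_arm([
  [0,0.2,1,0.3,0],
  [0,0.2,1,0.3,0],
  [0,0.2,1,0.3,0],
  [0,0.2,1,0.3,0],
  [0,0.2,1,0.3,0],
  [0,0.2,1,0.3,0],
  [0,0.2,1,0.3,0],
])

```text
time_s: 23.0
position: [0.5411, 0.3596, 0.1741]
tcp_rot: [[0.97, -0.241, 0.002], [-0.241, -0.97, 0.001], [0.002, -0.002, -1.0]]
force: [-0.1, -1.0, -0.6]
opening: 0.5
grasp_force: 0.0
```

Run:
```python
from rig import *
from h import *
c=capture("top"); s=capture("scene"); np.savez("t3.npz",**c)
cv2.imwrite("pics/t3.png",cv2.resize(c["color"][175:295,235:395,::-1],None,fx=5,fy=5,interpolation=2))
cv2.imwrite("pics/s3.png",cv2.resize(s["color"][90:270,120:360,::-1],None,fx=3.3,fy=3.3,interpolation=2))
hsv=cv2.cvtColor(c["color"],cv2.COLOR_RGB2HSV).astype(int);H,S,V=cv2.split(hsv.astype(np.int32))
m=((abs(H-111)<14)&(S>110)&(V>60)).astype(np.uint8);n,l,st,ce=cv2.connectedComponentsWithStats(m)
for i in range(1,n):
    if st[i,4]>30:
        w=cast(c,np.argwhere(l==i)[:,::-1],.028)[:,:2]*1e3; mm,v=axis(w)
        u=np.array([np.cos(np.radians(-14.2)),np.sin(np.radians(-14.2))]); q=mm-[456,12.2]
        print(ce[i].round(),st[i,4],"along",(q@u+75).round(1),"across",(q@[-u[1],u[0]]).round(1),"ang",np.degrees(np.arctan(v[1]/v[0])).round(1))
for n,p in(("cut",(305.5,220)),):pass
```

```text
[272. 206.] 42 along 117.9 across 104.9 ang -14.2
[278. 207.] 51 along 118.4 across 91.9 ang -15.6
[264. 230.] 54 along 59.1 across 107.6 ang -17.6
[272. 232.] 67 along 59.3 across 89.1 ang -10.0
[288. 240.] 95 along 50.6 across 47.0 ang -19.0
[301. 243.] 101 along 51.4 across 16.0 ang -8.5
[316. 246.] 97 along 54.4 across -20.3 ang -17.5
[329. 248.] 106 along 58.2 across -51.0 ang -8.5
[351. 253.] 200 along 60.1 across -102.9 ang -13.5
```

View pics/t3.png

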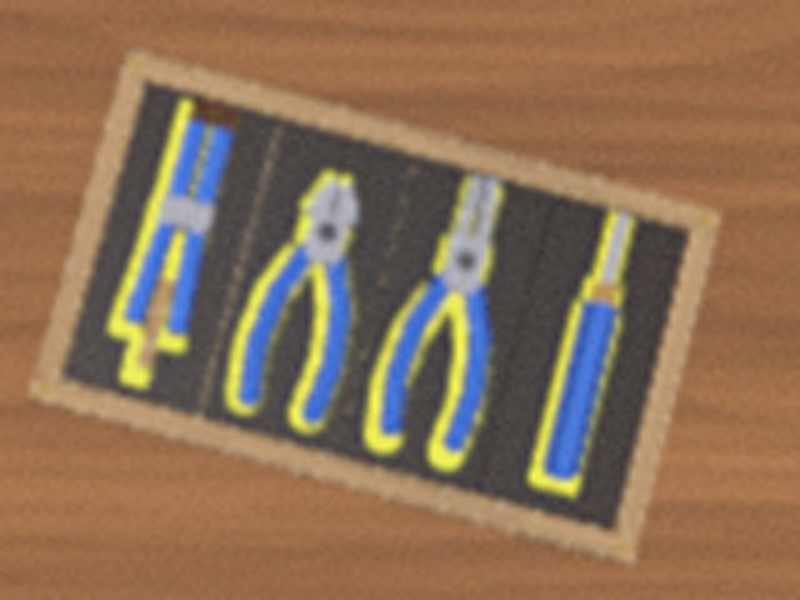

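View pics/s3.png

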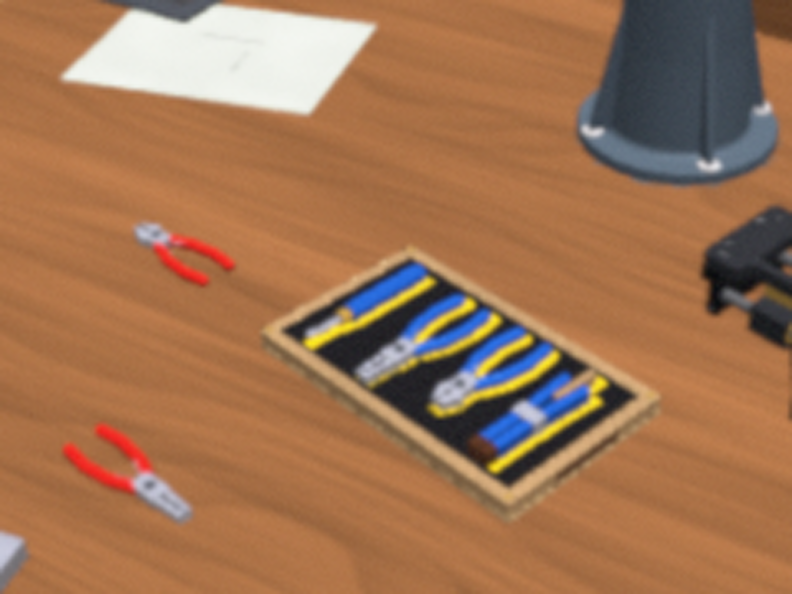

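All four tools lie on their own silhouettes and point the right way, with small uniform parallax offsets. Before handing in, I'll check the pivots and the band: crop px (328,233), (465,261) and (187,213).

Run:
```python
from h import *
from rig import *
c=dict(np.load("t3.npz"));u=np.array([np.cos(np.radians(-14.2)),np.sin(np.radians(-14.2))])
ok=True
for n,p,z,x,y in(("cut",(328,233),.031,100,33.5),("pli",(465,261),.031,100,-33.5),("clamp",(187,213),.036,85,100.5)):
    q=cast(c,(np.array(p)+.5)/5-.5+[235,175],z)[0,:2]*1e3-[456,12.2]
    e=np.array([q@u+75-x,q@[-u[1],u[0]]-y]); print(n,e.round(1)); ok&=abs(e).max()<8
print(hand_in() if ok else "not handed in")
```

```text
cut [ 0.4 -2. ]
pli [ 4.8 -1. ]
clamp [ 6.2 -2.4]
the job is handed in; nothing more can be done
None
```

All four blue tools lie on their own silhouettes pointing the right way (the three re-measured, all but the burnisher, are within about 6 mm of target), the red tools look unmoved, and the job was handed in at about 23 s; no verdict was shown.

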